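# Offer up a pump cover over its guide pins

### The job

Set up the used pump for a trial fit. First stand the two brass guide pins from the wooden block end-down in the two holes of the green pump housing, all the way in, and let go of them. Then lift the aluminium cover out of the green tray, carry it over the crate and clutter without bumping the pins, and finish still holding it level in the gripper, about 15 mm above the tops of the pins, each of its two holes centred over a pin and touching neither pins nor housing; leave the other things on the table where they are.

Things in the scene. Friction and masses are not known exactly. Their poses are not given: they have to be found in the camera images.
- housing: Green pump housing, fixed: block 60 (x) x 140 (y) x 45 mm high; low foot 120 (x) x 50 (y) x 12 mm with bolt heads to 20 mm. Origin: centre of underside. Two holes 14 mm wide, 35 mm deep (floor 10 mm above the table), at its y = +45 and -45 mm. The dark disc on top is only paint. Left or right of the crate; the tray is on the other side. A seated pin's top is 110 mm above the table.
- housing_hole0 (a point): Centre of the mouth of the housing's hole at its y = +45 mm, at top level (45 mm above the table).
- housing_hole1 (a point): Centre of the mouth of the housing's hole at its y = -45 mm, at top level (45 mm above the table).
- rack: Fixed light wooden block, 50 (x) x 150 (y) x 40 mm high, with two holes 14 mm wide and 30 mm deep at y = +45 and -45 mm in its frame, in which the pins stand at the start. Origin: centre of its underside, z up.
- pin0: Brass guide pin, round, 12 mm thick, 100 mm long, 0.09 kg, chamfered foot; stands upright in the wooden block, foot 10 mm above the table, top at 110 mm, 70 mm of it showing. Origin: centre of its lower end, z along the pin. Either pin may go in either hole.
- pin0_top (a point): Centre of the top end of pin0.
- pin1: Second brass guide pin, the same as pin0.
- pin1_top (a point): Centre of the top end of pin1.
- tray: Green open tray, fixed, 200 (x) x 240 (y) x 60 mm high outside, walls and floor 5 mm. Origin: centre of its underside. The cover lies in it.
- cover: Aluminium pump cover, about 0.34 kg: flange 50 (x) x 130 (y) x 10 mm with a round neck on its middle, 40 mm across, 50 mm tall (top 60 mm above the underside; its dark disc is only paint). Two 20 mm through holes at its y = +45 and -45 mm. Origin: centre of underside, z up the neck. Lies flat, 5 mm above the table. Grip the neck from above. A half turn fits as well.
- cover_hole0 (a point): Centre of the cover's hole at its y = +45 mm, at the underside of the flange.
- cover_hole1 (a point): Centre of the cover's hole at its y = -45 mm, at the underside of the flange.
- crate: Black slatted crate, fixed, 140 (x) x 120 (y) x 110 mm high, between tray and housing: an obstacle, with a rusty disc inside below its rim. Origin: centre of its underside.
- oil: Bystander: yellow bottle with red cap, 66 mm across, 200 mm tall, at the far side. Origin: centre of its underside.
- tin: Bystander: blue tin, 74 mm across, 110 mm tall, at the far side. Origin: centre of its underside.
- jar: Bystander: amber jar with steel lid, 64 mm across, 80 mm tall, at the far side. Origin: centre of its underside.
- piston: Bystander: aluminium engine piston, 64 mm across, 55 mm tall, beside the wooden block. Origin: centre of its underside.
- bearing: Bystander: steel bearing ring, 60 mm across, 18 mm tall, beside the wooden block. Origin: centre of its underside.
- wrench: Bystander: steel wrench, 180 mm long, lying at the far side. Origin: underside of its middle, x along it.
Mind the look-alikes: they are no part of the job. Leave any orange look-alike of the cover alone. Of the things shaped like the housing, the green one is meant.

How it is judged:
By the outcome, as a careful person would: the job done as asked, in the order asked, and still so for the second after the job is handed in, while the arm keeps its last pose, push and grip.
It also fails if it takes over 72 s, if anything falls off the work surface, if the arm or the gripper's body presses on something with over 40 N, if the wrist force passes 120 N, or if a joint passes its speed limit or range.

### The arm

A 7-joint arm with a two-finger parallel gripper is mounted at the origin on the work surface. World frame = base frame: x ahead of the robot, y to its left, z up, the work surface at z = 0. Lengths are in m, angles in rad, forces in N, time in s.
With the tool pointing down it reaches from about 0.4 to 0.9 m from the base axis. Payload 5.6 kg.
Tool frame: the origin (TCP) lies on the centre line of the jaws, within the pads' length; the fingertips stand 14 mm ahead of it and the grasp point (between the pads) lies 5 mm behind it; z points along the fingers, y is the line along which they close (so a half turn about z gives the same grasp; the last joint's range is limited). The gripper opens to 92 mm and grips with 3 to 60 N. Pads are 20 mm wide; open, the fingers measure 128 mm over their backs; the gripper's body (75 mm by 189 mm) begins 69 mm behind the grasp point.
Start: joints at [-1.193, 0.468, -0.012, 1.603, 0.006, 1.071, -0.056], TCP at [0.266, 0.593, 0.229] pointing down, gripper open.
Joint ranges: [-2.53, 2.53], [-0.31, 2.02], [-1.57, 1.55], [0.28, 2.44], [-1.29, 4.43], [0.15, 1.84], [-2.92, 2.92]. Speed limits (rad/s): [2.57, 2.57, 3.14, 3.14, 3.14, 3.14, 3.14].

### API

Orientations are given as a 3x3 rotation matrix whose columns are the frame's x, y, z axes.
In Python, from rig import bot gives the robot as it stands. Calls block until the motion is done:
- bot.goto(position, orientation): joint-space move of the TCP to a pose.
- bot.line_to(position, frame=None, speed=0.15, stop_force=None): straight line of the TCP; frame=None keeps the orientation; speed is the mean speed in m/s. With stop_force (N) it stops when the force on the tool has changed by that much, and returns True; else False.
- bot.move_joints(angles): joint-space move.
- bot.command_gripper(opening, strength=None): finger opening in m; strength is the grip in N (None keeps the last); returns when the fingers have stopped.
- bot.wait(seconds).
- bot.ik(position, orientation): joint angles nearest the present ones, or None.
- bot.get_state(): the state.
- bot.capture(name): name is "scene" or "top"; returns (picture, depth): 400x640x3 uint8, red, green, blue; 400x640 float32, m along the optical axis (not along the pixel's ray), 0 where there is no reading.
- bot.get_calibration(name): a dict with "camera_matrix" (3x3 intrinsics, pixels), "R" (3x3) and "t" (3): a world point X has camera coordinates R X + t. Camera axes: x right, y down, z forward; pixel columns grow to the right and rows downward; lengths in m; the calibration is good to about 2 mm. A picture is of the moment at which its call begins. get_calibration takes no time and is no camera call.
A pose or a line that the arm cannot do raises bot.MotionError and nothing moves.
- bot.sign_off(): hands the job in; it is judged then, once.
Trained networks look in the newest picture that a camera, given by its name, has taken for a name from the list of things; names that differ only in an ending like _2 or _b are one class to them, and where a whole thing is asked for, a point or a joint stands for the part that bears it (a point fixed in the world has none). Each returns a list of dicts, best first, with "score" (0 to 1); they miss things now and then, are a little off and sometimes report something else, mostly with a low value. They report only what shows in the picture. A call takes as long as a camera call. They do not tell look-alikes from the thing itself.
- bot.masks_of(camera, thing): "mask" (400x640 bool, what is visible of it).
- bot.pinpoint(camera, thing): "position" ([x, y, z] in m, in world coordinates, good to about 4 mm: a listed point, or the origin of a listed thing).
The state is a dict: "time": time; "joint_positions": joint angles; "qd": joint speeds; "joint_torque": joint torques, N m; "ee_pos": TCP position; "orientation": TCP orientation; "wrist_force": force on the tool from outside, world axes, zero at the start; "torque": the same for the moment, N m; "width": finger opening in m; "grasp_force": force on a finger pad.
Only numpy, scipy, OpenCV 4.12 (cv2) and the standard library are available. Lean on these libraries where they do the work, as an engineer would, in place of code of your own. Each camera call takes 0.05 s, during which the arm holds its last target. There are 200 camera calls.

## Working session

There is one attempt and no reset: what is moved stays moved. The work goes in short steps, each a Python script; the robot and the scene stay as the last script left them, time stands still between calls to the robot, and variables do not carry over. Pictures are saved under pics/ and viewed, at most 10 in all, crops included, and the job is handed in when it is done.

```bash
ls; mkdir -p pics; python3 - <<'E'
from rig import bot
import cv2,numpy as np
for c in("top","scene"):
    p,d=bot.capture(c); cv2.imwrite(f"pics/{c}0.png",p[:,:,::-1]); np.savez(f"{c}0.npz",p=p,d=d)
    k=bot.get_calibration(c); print(c,k["camera_matrix"].tolist(),(-k["R"].T@k["t"]).round(3),k["R"].round(3).tolist())
    for n in["housing","housing_hole0","housing_hole1","rack","pin0","pin0_top","pin1_top","tray","cover","cover_hole0","cover_hole1","crate"]:
        print(n,[(r["position"].round(4).tolist() if hasattr(r["position"],"round") else r["position"],round(float(r["score"]),2)) for r in bot.pinpoint(c,n)])
print(bot.get_state()["time"])
E
```

```text
pics
top [[408.6941473211604, 0.0, 317.93614487092475], [0.0, 408.6941473211604, 197.25069969272826], [0.0, 0.0, 1.0]] [ 0.351 -0.02   1.192] [[0.025, -1.0, -0.016], [-0.984, -0.022, -0.177], [0.176, 0.021, -0.984]]
housing [([0.333, -0.3125, 0.0027], 0.98), ([0.5201, -0.323, 0.0001], 0.91), ([0.4602, -0.0049, -0.0004], 0.24)]
housing_hole0 [([0.3046, -0.3501, 0.0471], 0.91), ([0.5042, -0.3622, 0.0467], 0.87), ([0.3546, -0.2787, 0.0438], 0.75), ([0.5348, -0.2809, 0.0441], 0.69)]
housing_hole1 [([0.3046, -0.3501, 0.0471], 0.91), ([0.5042, -0.3622, 0.0467], 0.87), ([0.3546, -0.2787, 0.0438], 0.75), ([0.5348, -0.2809, 0.0441], 0.69)]
rack [([0.6463, -0.0235, 0.0005], 0.96)]
pin0 [([0.6438, 0.0198, 0.0096], 0.54), ([0.654, -0.0698, 0.0108], 0.52)]
pin0_top [([0.6495, 0.0168, 0.1117], 0.36)]
pin1_top [([0.6582, -0.0662, 0.1029], 0.45)]
tray [([0.472, 0.3287, -0.0021], 0.61), ([0.7241, 0.3018, -0.0034], 0.24)]
cover [([0.4707, 0.3285, 0.0043], 0.94), ([0.2577, 0.2476, -0.0058], 0.57), ([0.4707, 0.285, 0.0039], 0.22)]
cover_hole0 [([0.2728, 0.2879, 0.0003], 0.96), ([0.4697, 0.3747, 0.0011],
[... 1026 characters left out ...]
, 0.0189, 0.0171], 0.48), ([0.6538, -0.0745, 0.0099], 0.43)]
pin0_top [([0.6471, 0.0211, 0.1131], 0.72), ([0.6411, 0.0167, 0.0137], 0.19)]
pin1_top [([0.6507, -0.0733, 0.1106], 0.73), ([0.7396, -0.2972, 0.0008], 0.44)]
tray [([0.4711, 0.3287, -0.0011], 0.57)]
cover [([0.4715, 0.3319, 0.0022], 0.94)]
cover_hole0 [([0.4704, 0.3758, 0.0027], 0.96), ([0.2712, 0.2922, 0.0], 0.83), ([0.2385, 0.206, -0.0014], 0.75), ([0.4703, 0.288, 0.0043], 0.63), ([0.4734, 0.33, 0.0037], 0.38)]
cover_hole1 [([0.4704, 0.3758, 0.0027], 0.96), ([0.2712, 0.2922, 0.0], 0.83), ([0.2385, 0.206, -0.0014], 0.75), ([0.4703, 0.288, 0.0043], 0.63), ([0.4734, 0.33, 0.0037], 0.38)]
crate [([0.4607, -0.0119, 0.0003], 0.77)]
1.3
```

View pics/top0.png

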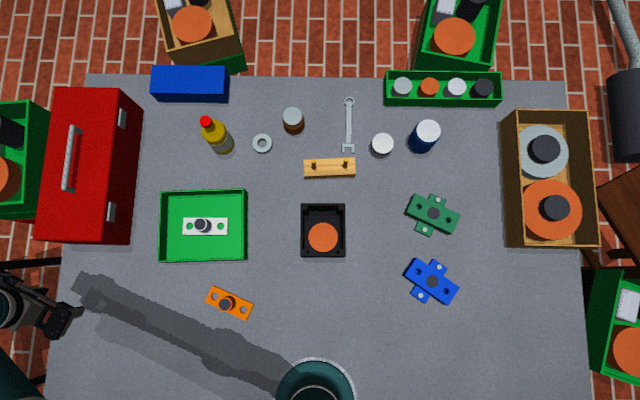

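View pics/scene0.png

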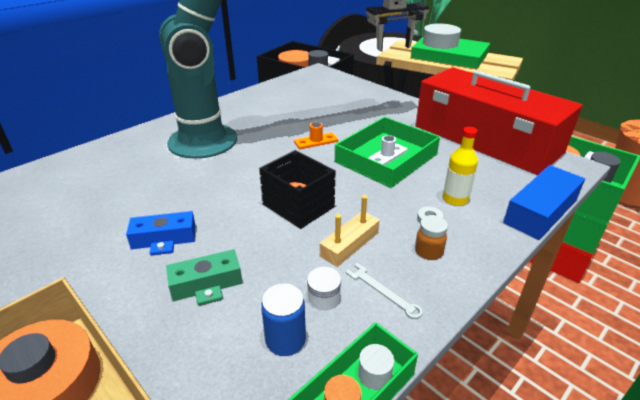

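```bash
cat > h.py <<'E'
import numpy as np, cv2
from rig import bot
def cloud(c,d):
    k=bot.get_calibration(c);K=k["camera_matrix"];v,u=np.mgrid[0:400,0:640]
    r=np.dstack([(u-K[0,2])/K[0,0],(v-K[1,2])/K[1,1],np.ones(u.shape)])
    o=-k["R"].T@k["t"]; return o,r@k["R"],o+(r*d[...,None])@k["R"]
def face(c,p,d,sel,ctr,rad,z,tol=.006):
    """pixels of a horizontal face at height z near ctr -> min rect + centroid of the filled mask, rays cut with plane z"""
    o,r,X=cloud(c,d)
    m=sel(p.astype(int))&(np.hypot(X[...,0]-ctr[0],X[...,1]-ctr[1])<rad)&(abs(X[...,2]-z)<tol)&(d>0)
    P=(o+r*((z-o[2])/r[...,2])[...,None])[m][:,:2]
    g=P.mean(0); w,V=np.linalg.eigh(np.cov((P-g).T)); a=V[:,1]*np.sign(V[1,1])
    (cx,cy),s,_=cv2.minAreaRect((P*1000).astype(np.float32))
    return dict(n=int(m.sum()),mean=g.round(4),rect=np.round([cx/1e3,cy/1e3],4),size=np.round(s),yaxis_deg=round(float(np.degrees(np.arctan2(-a[0],a[1]))),1),h=round(float(np.median(X[m][:,2])),4))
green=lambda p:(p[...,1]>p[...,0]*1.3)&(p[...,1]>p[...,2]*1.15)
wood=lambda p:(p[...,0]>p[...,2]*1.3)
anyc=lambda p:p[...,0]>=0
grey=lambda p:(abs(p[...,1]-p[...,0])<40)&(p[...,1]>0)
E
python3 - <<'E'
from h import *
for c in("top","scene"):
    f=np.load(c+"0.npz");p,d=f["p"],f["d"]
    print(c,"housing",face(c,p,d,anyc,(.52,-.325),.078,.045,.008))
    print("rack",face(c,p,d,anyc,(.648,-.026),.085,.040,.008))
    print("flange",face(c,p,d,grey,(.471,.33),.075,.015,.005))
    print("neck",face(c,p,d,anyc,(.471,.33),.03,.065,.008))
    X=cloud(c,d)[2]
    for y in(.02,-.07):
        m=(X[...,2]>.055)&(X[...,2]<.115)&(np.hypot(X[...,0]-.65,X[...,1]-y)<.025); print("pin",m.sum(),X[m].mean(0).round(4),X[m].std(0).round(4), X[m].max(0)[2].round(3))
E
```

```text
top housing {'n': 1043, 'mean': array([ 0.5179, -0.3202]), 'rect': array([ 0.518 , -0.3196]), 'size': array([140.,  62.]), 'yaxis_deg': -24.7, 'h': 0.0443}
rack {'n': 809, 'mean': array([ 0.6469, -0.0237]), 'rect': array([ 0.6476, -0.0242]), 'size': array([ 53., 150.]), 'yaxis_deg': 4.0, 'h': 0.0396}
flange {'n': 453, 'mean': array([0.4687, 0.3278]), 'rect': array([0.4701, 0.3318]), 'size': array([ 47., 130.]), 'yaxis_deg': 2.5, 'h': 0.0148}
neck {'n': 166, 'mean': array([0.4698, 0.3316]), 'rect': array([0.4701, 0.3317]), 'size': array([40., 36.]), 'yaxis_deg': -46.6, 'h': 0.0649}
pin 34 [0.6435 0.0205 0.0942] [0.0032 0.0031 0.0177] 0.113
pin 35 [ 0.6491 -0.0685  0.0931] [0.0031 0.0031 0.0183] 0.115
scene housing {'n': 1675, 'mean': array([ 0.5219, -0.3262]), 'rect': array([ 0.5227, -0.3248]), 'size': array([140.,  70.]), 'yaxis_deg': -24.3, 'h': 0.0448}
rack {'n': 1049, 'mean': array([ 0.6533, -0.0347]), 'rect': array([ 0.6513, -0.0296]), 'size': array([ 56., 157.]), 'yaxis_deg': 3.1, 'h': 0.0396}
flange {'n': 251, 'mean': array([0.4777, 0.3276]), 'rect': array([0.4719, 0.3357]), 'size': array([ 55., 120.]), 'yaxis_deg': -5.8, 'h': 0.015}
neck {'n': 103, 'mean': array([0.474 , 0.3247]), 'rect': array([0.4746, 0.3256]), 'size': array([37., 49.]), 'yaxis_deg': 32.8, 'h': 0.0651}
pin 121 [0.6479 0.0154 0.0859] [0.003  0.003  0.0172] 0.112
pin 131 [ 0.6541 -0.0741  0.0863] [0.0028 0.003  0.0173] 0.112
```

```bash
cat >> h.py <<'E'
def down(deg):
    """tool down, closing axis y at deg from world x"""
    t=np.radians(deg); y=np.array([np.cos(t),np.sin(t),0]); z=np.array([0,0,-1.]); return np.c_[np.cross(y,z),y,z]
def near(deg):
    y=bot.get_state()["orientation"][:,1]; return down(deg) if down(deg)[:,1]@y>=0 else down(deg+180)
def st(m=""):
    s=bot.get_state(); print(m,"t",round(s["time"],1),"p",np.round(s["ee_pos"],4),"F",np.round(s["wrist_force"],1),"w",round(s["width"],4),"g",np.round(s["grasp_force"],1),flush=True)
HC=np.array([.519,-.321]); A=np.array([.415,.910]); HOLES=[HC+.045*A,HC-.045*A]
PINS=[np.array([.6445,.020]),np.array([.6505,-.070])]
def pick(P):
    R=near(4)
    bot.goto([*P,.155],R); bot.command_gripper(.04,40)
    bot.line_to([*P,.080],R,speed=.12); bot.command_gripper(0.0,40); st("gripped")
    bot.line_to([*P,.20],speed=.2)
    st("lifted")
def insert(H,z0=.120):
    """foot is 70 mm below TCP; housing top 45 -> touch at 0.115"""
    ax=near(4)
    bot.goto([*H,.135],ax); st("over")
    k=0; offs=[(0,0)]+[(r*np.cos(a),r*np.sin(a)) for r,n in((.0013,6),(.0026,10),(.004,14)) for a in np.linspace(0,2*np.pi,n,endpoint=False)]
    for dx,dy in offs:
        bot.line_to([H[0]+dx,H[1]+dy,.1175],speed=.1)
        hit=bot.line_to([H[0]+dx,H[1]+dy,.106],speed=.05,stop_force=8)
        z=bot.get_state()["ee_pos"][2]
        if not hit or z<.110: st(f"in {dx:.4f} {dy:.4f} hit {hit}"); return True
    st("not found"); return False
E
python3 - <<'E'
from h import *
print(bot.get_state()["orientation"].round(2).tolist())
for p in PINS+HOLES: print(p,bot.ik([*p,.08],near(4)))
bot.command_gripper(.04,40)
pick(PINS[0])
E
```

```text
[[-0.91, 0.41, 0.0], [0.41, 0.91, 0.0], [-0.0, 0.0, -1.0]]
[0.6445 0.02  ] [-0.45494715  0.67901682  0.52295192  1.74396054 -0.43624435  0.83653829
  0.33933749]
[ 0.6505 -0.07  ] [-0.30226545  0.6893943   0.50874579  1.71813178 -0.42656139  0.84627812
  0.46650537]
[ 0.537675 -0.28005 ] [-0.22639951  0.7702884   0.92662801  1.86010449 -0.77492505  0.92033574
  1.14137737]
[ 0.500325 -0.36195 ] [-0.00385081  0.73257688  0.81300596  1.82737306 -0.67858119  0.8850005
  1.20402758]
gripped t 6.2 p [0.6449 0.0201 0.0804] F [-0.1  0.3  1.7] w 0.0112 g 40.0
lifted t 6.9 p [0.6434 0.0202 0.1988] F [-0.4  0.2 -1.2] w 0.011 g 40.0
```

```bash
sed -i 's/    bot.goto(\[\*H,.135\],ax); st("over")/    bot.goto([*H,.20],ax); bot.line_to([*H,.135],speed=.2); st("over")/' h.py
python3 - <<'E'
from h import *
bot.goto([*HOLES[1],.20],near(4)); bot.line_to([*HOLES[1],.125],speed=.15); st()
for c in("scene","top"):
    p,d=bot.capture(c); np.savez(c+"1.npz",p=p,d=d)
    x,y=(110,200) if c=="scene" else (380,160)
    cv2.imwrite(f"pics/{c}1.png",cv2.resize(p[y:y+110,x:x+150,::-1],None,fx=5,fy=5,interpolation=cv2.INTER_CUBIC))
E
```

```text
t 9.1 p [ 0.5008 -0.3621  0.1255] F [ 0.  -0.3 -0.6] w 0.0114 g 40.0
```

View pics/scene1.png

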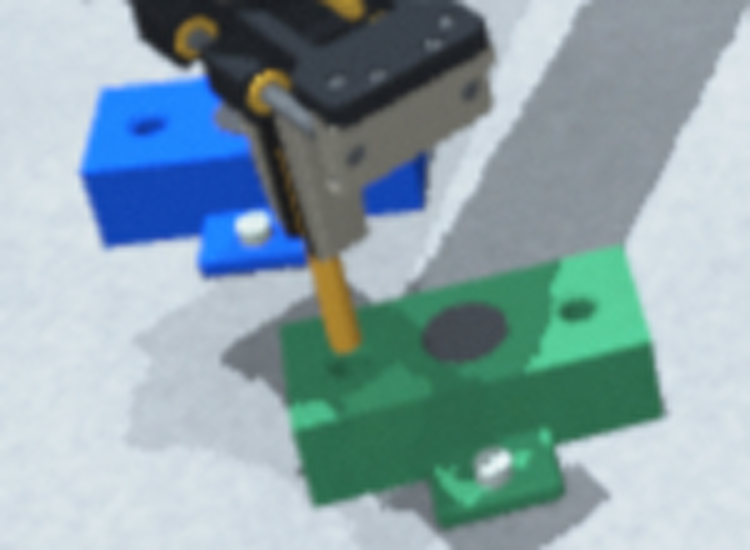

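```bash
python3 - <<'E'
from h import *
o,r,_=cloud("scene",np.zeros((400,640)))
k=bot.get_calibration("scene");K=k["camera_matrix"]
def w(u,v,z):
    q=np.array([(u-K[0,2])/K[0,0],(v-K[1,2])/K[1,1],1])@k["R"]; return o+q*(z-o[2])/q[2]
for n,cu,cv,z in(("hole1",341,368,.045),("foot",344,346,.0555),("hole0",577,309,.045)):
    print(n,w(110+(cu-2)/5,200+(cv-2)/5,z).round(4))
E
```

```text
hole1 [ 0.502  -0.3683  0.045 ]
foot [ 0.5027 -0.3652  0.0555]
hole0 [ 0.5399 -0.283   0.045 ]
```

```bash
python3 - <<'E'
from h import *
ok=insert(HOLES[1]+[-.0003,-.0015])
if ok:
    p=bot.get_state()["ee_pos"]
    hit=bot.line_to([p[0],p[1],.079],speed=.06,stop_force=12); st(f"down {hit}")
E
```

```text
over t 10.1 p [ 0.4995 -0.3634  0.1343] F [ 0.1  0.4 -0.5] w 0.0111 g 40.0
in 0.0007 0.0011 hit False t 11.7 p [ 0.5003 -0.3621  0.1053] F [-1.1 -0.7 -0.4] w 0.0112 g 40.0
down True t 12.1 p [ 0.5003 -0.362   0.0802] F [-0.5  0.9  7.1] w 0.0108 g 40.0
```

```bash
python3 - <<'E'
from h import *
bot.command_gripper(.04); p=bot.get_state()["ee_pos"]; st("released")
bot.line_to([p[0],p[1],.20],speed=.2)
pick(PINS[1])
E
python3 - <<'E'
from h import *
s=bot.get_state()
if s["width"]>.008 and insert(HOLES[0]):
    p=bot.get_state()["ee_pos"]
    hit=bot.line_to([p[0],p[1],.079],speed=.06,stop_force=12); st(f"down {hit}")
E
```

```text
released t 12.7 p [ 0.4999 -0.3616  0.0798] F [-0.1  0.4  0.7] w 0.0401 g 0.0
gripped t 16.3 p [ 0.6509 -0.0699  0.0804] F [-0.2 -1.   2.2] w 0.0113 g 40.0
lifted t 17.0 p [ 0.6495 -0.0696  0.1987] F [ 0.2 -0.6 -1.4] w 0.0107 g 40.0
over t 18.4 p [ 0.5385 -0.2791  0.135 ] F [ 0.1 -0.8 -0.3] w 0.0113 g 40.0
in 0.0000 0.0000 hit False t 19.1 p [ 0.5375 -0.28    0.1057] F [-0.4 -0.  -0.9] w 0.011 g 40.0
down True t 19.6 p [ 0.5376 -0.2798  0.0802] F [-0.2  1.6  6. ] w 0.011 g 40.0
```

```bash
python3 - <<'E'
from h import *
bot.command_gripper(.05); p=bot.get_state()["ee_pos"]; st("released")
bot.line_to([p[0],p[1],.24],speed=.25)
N=[.4705,.3305]; R=near(0)
bot.goto([*N,.24],R); bot.command_gripper(.075)
for c in("scene","top"):
    p,d=bot.capture(c); np.savez(c+"2.npz",p=p,d=d)
p,_=np.load("scene2.npz")["p"],0
cv2.imwrite("pics/scene2.png",cv2.resize(p[220:310,140:260,::-1],None,fx=6,fy=6,interpolation=cv2.INTER_CUBIC))
for n in("pin0_top","pin0"):
  for c in("scene","top"): print(c,n,[(np.round(r["position"],4).tolist(),round(float(r["score"]),2)) for r in bot.pinpoint(c,n)])
bot.line_to([*N,.040],R,speed=.15,stop_force=15); st("at neck")
bot.command_gripper(0.0,55); st("grip")
E
```

```text
released t 20.3 p [ 0.5372 -0.2796  0.08  ] F [-0.1 -0.8 -0.4] w 0.0499 g 0.0
scene pin0_top [([0.4994, -0.3629, 0.1111], 0.56)]
top pin0_top [([0.5011, -0.3644, 0.111], 0.59)]
scene pin0 [([0.4983, -0.3645, 0.0143], 0.66), ([0.5379, -0.2829, 0.0078], 0.63), ([0.4729, 0.3292, 0.0017], 0.34)]
top pin0 [([0.5398, -0.2822, 0.011], 0.51), ([0.4985, -0.366, 0.011], 0.39)]
at neck t 25.6 p [0.471  0.3309 0.0408] F [-0.5  0.1  0.4] w 0.0746 g 0.0
grip t 26.2 p [0.4706 0.3306 0.0401] F [-0.   0.5  1.5] w 0.0392 g 55.0
```

View pics/scene2.png

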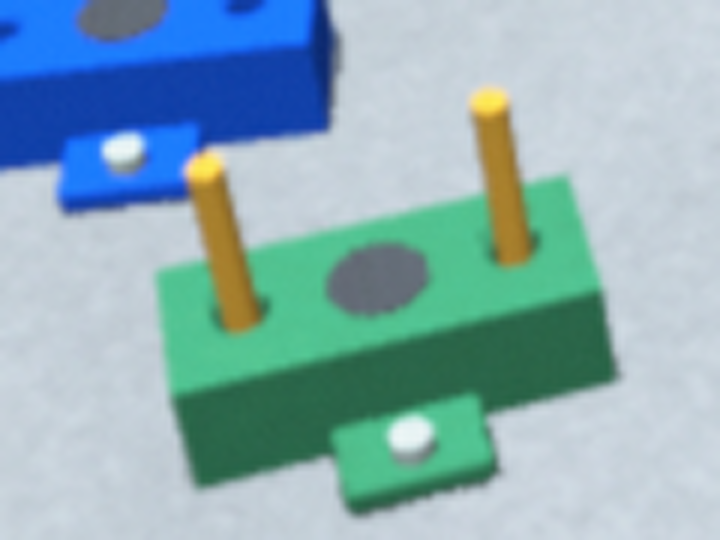

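```bash
python3 - <<'E'
from h import *
N=bot.get_state()["ee_pos"][:2]
bot.line_to([*N,.26],speed=.15); st("lift")
M=(np.array([.5002,-.362])+[.5375,-.280])/2
print(M, np.degrees(np.arctan2(-.0373,.082)))
bot.goto([*M,.26],near(-24.5)); st("over")
bot.line_to([*M,.20],speed=.1); bot.wait(.2); st("hover")
for c in("scene","top"):
    p,d=bot.capture(c); np.savez(c+"3.npz",p=p,d=d)
    for n in("cover_hole0","cover"): print(c,n,[(np.round(r["position"],4).tolist(),round(float(r["score"]),2)) for r in bot.pinpoint(c,n)])
p=np.load("scene3.npz")["p"]
cv2.imwrite("pics/scene3.png",cv2.resize(p[165:310,110:270,::-1],None,fx=4,fy=4,interpolation=cv2.INTER_CUBIC))
p=np.load("top3.npz")["p"]
cv2.imwrite("pics/top3.png",cv2.resize(p[150:260,370:510,::-1],None,fx=5,fy=5,interpolation=cv2.INTER_CUBIC))
E
```

```text
lift t 27.9 p [0.4701 0.3302 0.2591] F [ 0.4  0.1 -4.1] w 0.039 g 55.0
[ 0.51885 -0.321  ] -24.459745991641803
over t 30.2 p [ 0.5197 -0.3196  0.2598] F [-0.4 -1.  -4. ] w 0.0395 g 55.0
hover t 31.1 p [ 0.5192 -0.3213  0.2007] F [-0.  -0.5 -3.4] w 0.0391 g 55.0
scene cover_hole0 [([0.2715, 0.2946, 0.0007], 0.93), ([0.5015, -0.3612, 0.1627], 0.91), ([0.2406, 0.2073, -0.0023], 0.74), ([0.5378, -0.2793, 0.1663], 0.57)]
scene cover [([0.5224, -0.3209, 0.1639], 0.95), ([0.2542, 0.2457, -0.0017], 0.68)]
top cover_hole0 [([0.5375, -0.2784, 0.1661], 0.66), ([0.2723, 0.2856, -0.0003], 0.65), ([0.2408, 0.2095, -0.0043], 0.6), ([0.4731, 0.3286, 0.0017], 0.49)]
top cover [([0.2597, 0.2473, -0.0049], 0.95), ([0.5217, -0.3222, 0.1631], 0.67)]
```

View pics/scene3.png

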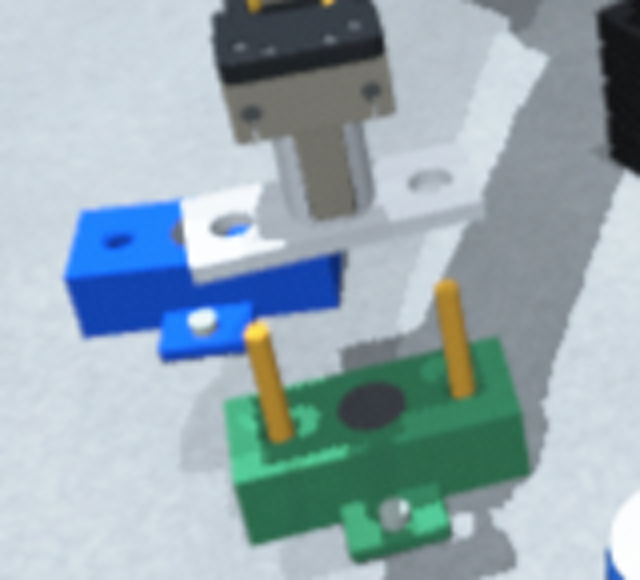

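View pics/top3.png

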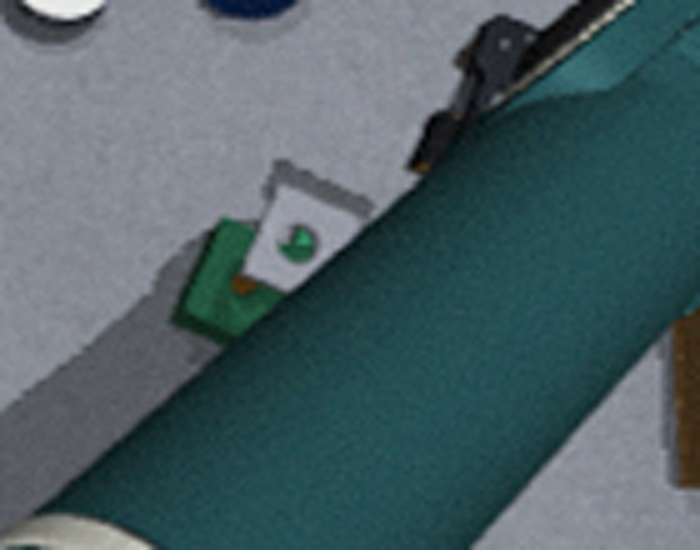

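```bash
python3 - <<'E'
from h import *
k=bot.get_calibration("scene");K=k["camera_matrix"];o=-k["R"].T@k["t"]
def w(u,v,z):
    q=np.array([(u-K[0,2])/K[0,0],(v-K[1,2])/K[1,1],1])@k["R"]; return (o+q*(z-o[2])/q[2])[:2]
f=lambda u,v,z:w(110+(u-1.5)/4,165+(v-1.5)/4,z)
h=[f(233,223,.1757),f(430,180,.1757)]; t=[f(257,330,.110),f(447,287,.110)]
print(h,t)
t2=[w(140+(a-2.5)/6,220+(b-2.5)/6,.110) for a,b in((205,165),(489,100))]; print(t2)
for q in(h,t,t2): v=q[1]-q[0];print("mid",(q[0]+q[1])/2,"len",np.hypot(*v),"yaw",np.degrees(np.arctan2(-v[0],v[1])))
# flange outline
z=np.load("scene3.npz");X=face("scene",z["p"],z["d"],lambda p:(abs(p[...,0]-p[...,2])<40)&(p[...,0]>120),(.519,-.321),.075,.1757,.005);print(X)
z=np.load("top3.npz");
E
```

```text
[array([ 0.50281605, -0.36169947]), array([ 0.53871843, -0.28021723])] [array([ 0.50110975, -0.36260822]), array([ 0.53856097, -0.28079697])]
[array([ 0.50083909, -0.36271764]), array([ 0.53785254, -0.2809907 ])]
mid [ 0.52076724 -0.32095835] len 0.08904120290753265 yaw -23.779060715285837
mid [ 0.51983536 -0.3217026 ] len 0.08997597141807978 yaw -24.59716402500095
mid [ 0.51934582 -0.32185417] len 0.08971782751665028 yaw -24.365377334968432
{'n': 1007, 'mean': array([ 0.524 , -0.3246]), 'rect': array([ 0.5228, -0.3225]), 'size': array([130.,  59.]), 'yaxis_deg': -23.6, 'h': 0.1753}
```

```bash
python3 - <<'E'
from h import *
T=[.5179,-.3217]; R=near(-25.1)
bot.line_to([*T,.195],R,speed=.05); bot.line_to([*T,.160],R,speed=.04); bot.wait(.3); st("final")
p,d=bot.capture("scene"); np.savez("scene4.npz",p=p,d=d)
cv2.imwrite("pics/scene4.png",cv2.resize(p[185:305,130:260,::-1],None,fx=5,fy=5,interpolation=cv2.INTER_CUBIC))
X=cloud("scene",d)[2]; q=p.astype(int)
m=(abs(q[...,0]-q[...,2])<40)&(np.hypot(X[...,0]-.519,X[...,1]+.321)<.075)&(abs(X[...,2]-.135)<.008)
P=X[m]; c,*_=np.linalg.lstsq(np.c_[P[:,:2]-P[:,:2].mean(0),np.ones(len(P))],P[:,2],rcond=None); print("plane tilt/height",len(P),c.round(4))
E
```

```text
final t 33.0 p [ 0.518  -0.3217  0.1601] F [ 0.2  0.1 -3.8] w 0.039 g 55.0
plane tilt/height 1093 [-0.0301  0.0149  0.134 ]
```

View pics/scene4.png

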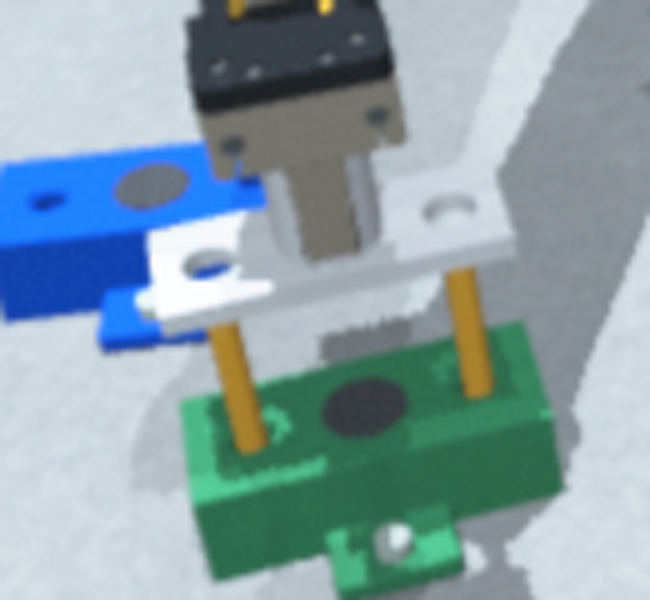

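```bash
python3 - <<'E'
from h import *
k=bot.get_calibration("scene");K=k["camera_matrix"];o=-k["R"].T@k["t"]
def w(u,v,z):
    q=np.array([(u-K[0,2])/K[0,0],(v-K[1,2])/K[1,1],1])@k["R"]; return (o+q*(z-o[2])/q[2])[:2]
h=[w(130+(a-2)/5,185+(b-2)/5,.135) for a,b in((209,264),(449,210))]
t=[np.array([.5010,-.3627]),np.array([.5382,-.2809])]
print(h,[a-b for a,b in zip(h,t)])
# level: heights on flange interior, away from edges
z=np.load("scene4.npz");X=cloud("scene",z["d"])[2]
for s in(-.058,-.03,.03,.058):
  for e in(-.015,.015):
    P=np.array([.519,-.3217])+s*np.array([.42,.907])+e*np.array([.907,-.42])
    m=(np.hypot(X[...,0]-P[0],X[...,1]-P[1])<.006)&(abs(X[...,2]-.135)<.012); print(s,e,m.sum(),np.median(X[m][:,2]).round(4) if m.any() else None)
E
```

```text
[array([ 0.50183247, -0.36283613]), array([ 0.53839399, -0.28133959])] [array([ 0.00083247, -0.00013613]), array([ 0.00019399, -0.00043959])]
-0.058 -0.015 25 0.1348
-0.058 0.015 21 0.1351
-0.03 -0.015 21 0.1345
-0.03 0.015 23 0.135
0.03 -0.015 17 0.1345
0.03 0.015 20 0.1343
0.058 -0.015 15 0.1346
0.058 0.015 20 0.1352
```

Level to within 1 mm, with the holes within 1 mm of the pin axes and the underside about 15 mm above the pins.

```bash
python3 -c "
from rig import bot
print(bot.sign_off())"
```

```text
the job is handed in; nothing more can be done
None
```

I seated both pins in the green housing and released them, and handed the job in with the cover held level about 15 mm above the pins, its holes within 1 mm of the pin centres, at about 33 s of the 72 s allowed.

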